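Turn the screw-jar carousel to the red-lidded jar and hold it

TASK

I want to unscrew the red-lidded jar where it sits on the turntable: take the black handle in the middle of the carousel and turn it until the red-lidded jar stands squarely in line with the red pointer on the foot. Do not bump the jars or disturb the things lying around. Finish still gripping the handle, holding the turntable still with the red jar at the pointer: do not let go at the end.

Things in the scene. Friction and masses are not known exactly. Their poses are not given: they have to be found in the camera images.
- carousel: fixed foot of the carousel: dark steel disc 170 mm across, 20 mm high, screwed to the bench. Origin at the centre of its underside, on the turning axis, z up. Its own -x axis is the carousel's front: a flat red pointer 5 mm high lies on the bench along -x and its tip is 146 mm from the axis. The foot stands in a different place and yaw each time
- pointer_tip (a point): tip of the red pointer on the foot, 146 mm from the turning axis, 5 mm above the bench
- front_mark (a point): empty point in the air straight above the pointer's line, fixed to the foot, 82 mm from the axis and 136 mm above the bench: where the middle of the red lid's top is to be
- turntable (a joint): angle of the turntable about the vertical axis, rad: 0 (or any whole number of turns) when the red jar is at the pointer, growing anticlockwise seen from above. It turns freely either way without stops or springs, with a light friction (0.04 N m), and stays where it is left. The plywood disc is 236 mm across, its top 36 mm above the bench
- red_jar_lid (a point): middle of the top of the red lid of the wanted jar, 136 mm above the bench, 82 mm from the axis. Five glass screw jars 60 mm in diameter and 100 mm tall stand evenly (72 degrees apart) on the disc, clipped to it so that they turn with it and cannot come off; one has a red lid, the others yellow, blue and two plain whitish lids
- handle: black bar handle on a steel spindle at the middle of the turntable, rigid with it: 64 mm long, 16 mm wide, 34 mm tall, its top 209 mm and its underside 175 mm above the bench, well above the jars. Origin at the bar's centre, on the turning axis. The bar's length lies along its own x axis; its -x end points to the red jar. Grip it across its 16 mm width (its y axis) from above
- handle_grip (a point): centre of the black bar handle, on the turning axis, 192 mm above the bench
- red_jar: the jar with the red lid; origin at the centre of its underside
- jar_b: screw jar with a plain lid, next anticlockwise (from above) from the red one
- jar_c: screw jar with a yellow lid
- jar_d: screw jar with a plain lid
- jar_e: screw jar with a blue lid, next clockwise from the red one
- tape_measure: yellow tape measure 64x95x33 mm lying on the bench, to be left alone; origin at its underside
- pliers: red-handled pliers 59x174x14 mm lying on the bench, to be left alone; origin at their underside
- masking_tape: roll of pale masking tape 98 mm across, 25 mm high, lying on the bench, to be left alone; origin at its underside

How it is judged:
At the end, for the whole second after the job is handed in: The middle of the red lid is within 10 mm (about 7 degrees of turn) of its place over the pointer's line, the turntable is still (under 0.05 rad/s), and the fingers still grip the bar handle (over 3 N on it, the pads reaching down beside the bar, not merely resting on its top) (horizontal distance between red_jar_lid and front_mark below 0.01 m and velocity of joint turntable between -0.05 and 0.05 rad/s and contact force between the fingers and handle above 3 N and z of the grasp point in the frame of handle_grip below 0.022 m); the arm keeps its last pose, push and grip.
It fails at once if a jar is bumped or pushed (more than 4 N) (contact force between any of the arm, the fingers and red_jar above 4 N or contact force between any of the arm, the fingers and jar_b above 4 N or contact force between any of the arm, the fingers and jar_c above 4 N or contact force between any of the arm, the fingers and jar_d above 4 N or contact force between any of the arm, the fingers and jar_e above 4 N).
It fails at once if the tape measure, pliers or masking tape is moved more than 30 mm (distance of any of tape_measure, pliers, masking_tape from where it was at the start of the episode above 0.03 m).
It also fails if it takes over 58 s, if anything falls off the work surface, if the arm or the gripper's body presses on something with over 40 N, if the wrist force passes 120 N, or if a joint passes its speed limit or range.

ROBOT

A 7-joint arm with a two-finger parallel gripper is mounted at the origin on a cart in front of the work surface, level with it; the furniture and walls round the work are solid. World frame = base frame: x ahead of the robot, y to its left, z up, the work surface at z = 0. Lengths are in m, angles in rad, forces in N, time in s.
With the tool pointing down it reaches from about 0.425 to 0.95 m from the base axis. Payload 4.7 kg.
Tool frame: the origin (TCP) lies midway between the tips of the shut fingers; the grasp point (between the pads) lies behind it (grip_point_offset is the z of the grasp point in the tool frame, in m); z points along the fingers, y is the line along which they close (so a half turn about z gives the same grasp; the last joint's range is limited). The gripper opens to 85 mm and grips with 20 to 120 N. Pads are 22 mm wide; open, the fingers measure 114 mm over their backs; the gripper's body (76 mm by 85 mm) begins 54 mm behind the grasp point. The pads swing forward as they close: fully open they stand 13 mm farther back than shut.
Start: joints at [-1.144, 0.469, -0.049, 1.532, 0.024, 1.141, -0.082], TCP at [0.297, 0.606, 0.231] pointing down, gripper open.
Joint ranges: [-2.59, 2.59], [-0.33, 1.99], [-1.39, 1.29], [0.1, 2.45], [-1.04, 4.18], [0.21, 1.99], [-2.66, 2.66]. Speed limits (rad/s): [2.57, 2.57, 3.14, 3.14, 3.14, 3.14, 3.14].

INTERFACE

Orientations are given as a unit quaternion [w, x, y, z].
In Python, from station import get_obs, read_camera, get_calibration, hand_in, look_for, regions_of, grip_point_offset gives the robot as it stands.
- The arm moves only by the tool arm_command, never from a script. Its argument "moves" is a list of rows, each an object of numbers: "dx", "dy", "dz": the shift along the tool's x, y, z in units of 0.04 m (1.0 is 0.04 m); "rx", "ry", "rz": the turn, a rotation vector about the tool's x, y, z in units of pi/2 rad (1.0 is pi/2 rad); "jaw": the opening in per cent of the stroke, from 0 (shut) to 100 (fully open). In form: [{"dx": .., "dy": .., "dz": .., "rx": .., "ry": .., "rz": .., "jaw": ..}, ...]. A call has 1 to 20 rows; each row shifts and turns the commanded pose from where the row before left it, along the tool's axes as they then stand; what a row does not reach is not made up. A row lasts 1/8 s, in which the tool goes at most 62.5 mm and 10.7 degrees, less where a joint would pass 70% of its speed; a pose out of reach is approached as far as the arm can. A call with a number of a shift or a turn outside -1 to 1 is refused whole. A call with a gripper value outside its range is refused whole. The fingers move at their own pace and stop on an object; "force" is the grip in N (left out, the last holds). Time passes only in rows, so rows that do not move let the fingers close. It gives the time, the measured TCP pose, the force and the opening at its end, in the units of the state.
- get_obs(): the state, without advancing time (a new reading comes with each control period).
- read_camera(name): name is "scene" or "top"; returns the picture (480x640x3 uint8, blue, green, red); there is no depth.
- get_calibration(name): a dict with "camera_matrix" (3x3 intrinsics, pixels), "position" and "orientation" of the camera in the world. Camera axes: x right, y up, looking along -z (the intrinsics and any distortion apply to the point x, -y, -z); pixel columns grow to the right and rows downward; lengths in m; the calibration is good to about 2 mm. A picture is of the moment at which its call begins. get_calibration takes no time and is no camera call.
- hand_in(): hands the job in, once; it reports no verdict.
Trained networks look in the newest picture that a camera, given by its name, has taken for a name from the list of things; names that differ only in an ending like _2 or _b are one class to them, and where a whole thing is asked for, a point or a joint stands for the part that bears it (a point fixed in the world has none). Each returns a list of dicts, best first, with "p" (0 to 1); they miss things now and then, are a little off and sometimes report something else, mostly with a low value. They report only what shows in the picture. A call takes as long as a camera call.
- look_for(target, camera): "rect" ([left, top, right, bottom] in pixels, round what is visible of it).
- regions_of(target, camera): "mask" (480x640 bool, what is visible of it) and "rect" ([left, top, right, bottom] in pixels, round what is visible of it).
The state is a dict: "t": time; "q": joint angles; "qvel": joint speeds; "effort": joint torques, N m; "eef_pos": TCP position; "ee_rot": TCP orientation; "force": force on the tool from outside, world axes, zero at the start; "wrist_torque": the same for the moment, N m; "grip_width": finger opening in m.
Only numpy, scipy, OpenCV 4.12 (cv2) and the standard library are available. Lean on these libraries where they do the work, as an engineer would, in place of code of your own. Each camera call takes 0.05 s, during which the arm holds its last target. There are 200 camera calls.

## Working session

There is one attempt and no reset: what is moved stays moved. The work goes in short steps, Python scripts to look and compute and a tool call to move; the robot and the scene stay as the last step left them, time stands still between calls to the robot, and variables do not carry over. Pictures are saved under pics/ and viewed, on a budget of 10 in all, crops included, one or two more only if the job needs it, and the job is handed in when it is done.

Besides the shell and the picture viewer there is one more tool, called after "Call:" as name(argument=value, ...), one argument or row to a line, values as JSON. arm_command: Moves the arm, as the interface text tells. Its arguments: {"type":"object","properties":{"moves":{"type":"array"},"force":{"type":"number"}},"required":["moves"]}

```bash
mkdir -p pics; ls
python3 - <<'E'
from station import *
import cv2,numpy as np
print(get_obs(), grip_point_offset)
for c in("scene","top"):
    cv2.imwrite(f"pics/{c}0.png",read_camera(c)); print(c,get_calibration(c))
    for t in("handle","red_jar_lid","pointer_tip","carousel","red_jar"):
        for r in look_for(t,c)[:3]: print(c,t,np.round(r["rect"]),round(r["p"],2))
E
```

```text
pics
{'t': 0.0, 'q': array([-1.14391249,  0.46946495, -0.04856377,  1.53368537,  0.02412239,
        1.14096283, -0.08232372]), 'qvel': array([ 0.00033019, -0.00090198,  0.00076912,  0.00023413,  0.00010278,
        0.00078155, -0.00012167]), 'effort': array([-6.59661646e-05, -5.10305250e+01, -4.69733344e-02, -2.37709451e+01,
        1.05581403e-02,  7.42718170e-03, -6.81288540e-06]), 'eef_pos': array([0.29687378, 0.60557681, 0.23024908]), 'ee_rot': array([-1.67734446e-04,  2.25929577e-01,  9.74143157e-01, -9.52516554e-04]), 'force': array([ 0.19458084, -0.15007744, -1.25289011]), 'wrist_torque': array([-0.00286321,  0.03639824, -0.01201384]), 'grip_width': 0.08542973529231862} -0.0187
scene {'camera_matrix': array([[469.66194469,   0.        , 313.42474109],
       [  0.        , 469.66194469, 239.63071603],
       [  0.        ,   0.        ,   1.        ]]), 'position': array([ 0.02431788, -0.86725445,  0.70934569]), 'orientation': array([ 0.8394199 ,  0.42537395, -0.15913313, -0.29850944])}
scene handle [372. 244. 390. 276.] 0.84
scene red_jar_lid [371. 302. 414. 368.] 0.84
scene pointer_tip [300. 244. 439. 372.] 0.91
scene pointer_tip [270. 204. 314. 228.] 0.36
scene pointer_tip [292. 236. 331. 281.] 0.23
scene carousel [301. 245. 436. 375.] 0.94
scene carousel [370. 302. 413. 367.] 0.72
scene carousel [274. 206. 314. 229.] 0.55
scene red_jar [370. 304. 414. 364.] 0.71
top {'camera_matrix': array([[562.4918983 ,   0.        , 323.32914633],
       [  0.        , 562.4918983 , 240.87627784],
       [  0.        ,   0.        ,   1.        ]]), 'position': array([ 0.33248285, -0.25904774,  1.26480939]), 'orientation': array([ 0.71443162,  0.05847555, -0.06443693, -0.69427369])}
top handle [402. 222. 436. 247.] 0.61
top red_jar_lid [424. 244. 461. 279.] 0.59
top pointer_tip [350. 189. 463. 300.] 0.83
top carousel [353. 190. 464. 300.] 0.6
top red_jar [423. 245. 463. 278.] 0.61
```

View pics/top0.png

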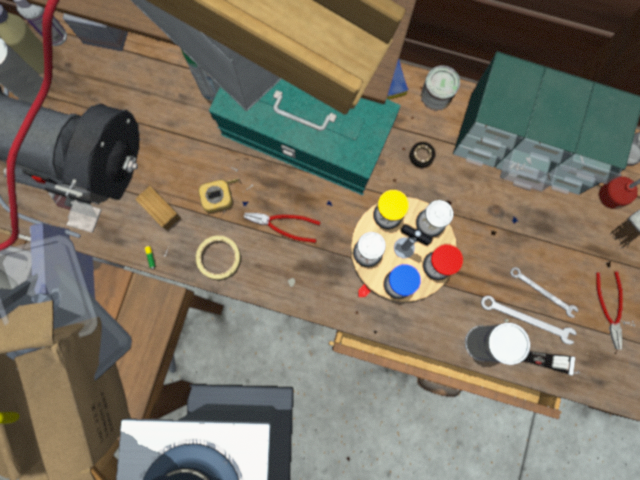

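View pics/scene0.png

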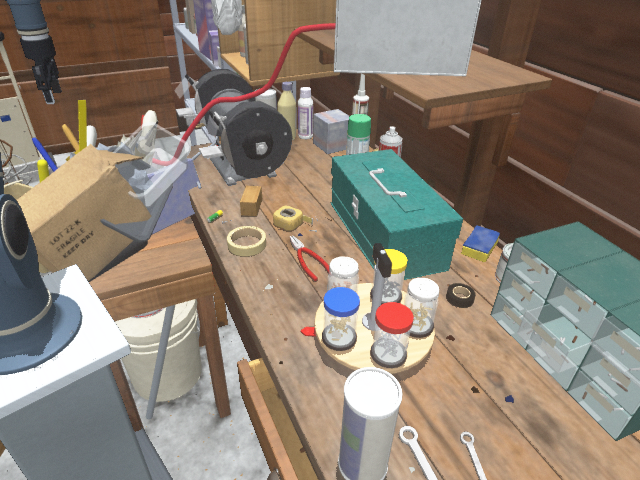

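The top picture shows the handle at about (417,235), the red lid at (446,261) and the pointer tip peeking out at about (362,293). The scene picture shows the pointer at (308,331). Next I measure the axis, the lid angle and the pointer angle.

```bash
cat > h.py <<'E'
from station import *
import cv2,numpy as np
from scipy.spatial.transform import Rotation as R
from scipy.optimize import least_squares
def cam(c):
    k=get_calibration(c);q=k["orientation"]
    return k["camera_matrix"],np.array(k["position"]),R.from_quat([q[1],q[2],q[3],q[0]]).as_matrix()
def ray(c,u,v,z):
    K,p,M=cam(c);d=M@(np.linalg.inv(K)@[u,v,1]*[1,-1,-1]);return p+d*(z-p[2])/d[2]
def blobs(im,lo,hi,box):
    h=cv2.cvtColor(im,cv2.COLOR_BGR2HSV);m=cv2.inRange(h,lo,hi);k=np.zeros_like(m);l,t,r,b=box;k[t:b,l:r]=m[t:b,l:r]
    if lo[0]==0 and lo[1]>100: m2=cv2.inRange(h,(172,lo[1],lo[2]),(180,255,255));k[t:b,l:r]|=m2[t:b,l:r]
    n,lab,st,ce=cv2.connectedComponentsWithStats(k);i=1+np.argmax(st[1:,4]);return ce[i],st[i],lab==i
E
python3 - <<'E'
from h import *
im=cv2.imread("pics/top0.png")
L={}
for n,lo,hi,b in [("red",(0,150,90),(8,255,255),(420,240,470,285)),("blue",(100,120,60),(130,255,255),(380,255,425,305)),("yellow",(22,150,120),(35,255,255),(370,185,415,225)),("b",(0,0,190),(180,40,255),(422,195,458,233)),("d",(0,0,190),(180,40,255),(350,228,388,268))]:
    c,s,_=blobs(im,lo,hi,b);L[n]=ray("top",*c,.136);print(n,c,s,L[n])
P=np.array(list(L.values()))[:,:2]
f=least_squares(lambda a:np.hypot(*(P-a[:2]).T)-.082,P.mean(0));ax=f.x;print("axis",ax,P.mean(0),f.fun)
for n in L: d=L[n][:2]-ax;print(n,np.degrees(np.arctan2(d[1],d[0])))
for c,b in(("top",(345,275,380,305)),("scene",(290,318,325,345))):
    ce,s,m=blobs(cv2.imread(f"pics/{c}0.png"),(0,130,60),(10,255,255),b)
    v,u=np.nonzero(m);W=np.array([ray(c,a,b_,.005)[:2] for a,b_ in zip(u,v)])-ax
    r=np.hypot(*W.T);g=W.mean(0);i=r.argmax();print(c,s,"ptr",np.degrees(np.arctan2(g[1],g[0])),r.max(),r.min(),np.degrees(np.arctan2(W[i,1],W[i,0])))
for c in("top","scene"):
    m=regions_of("handle",c)[:1]
    for x in m:
        v,u=np.nonzero(x["mask"]);W=np.array([ray(c,a,b_,.205)[:2] for a,b_ in zip(u,v)]);e=np.linalg.eigh(np.cov(W.T))[1][:,1];print(c,x["p"],x["rect"],W.mean(0),np.degrees(np.arctan2(e[1],e[0])))
v=np.concatenate([im[215:305,340:480],cv2.imread("pics/scene0.png")[230:320,300:440]]);cv2.imwrite("pics/c.png",cv2.resize(v,None,fx=3.3,fy=3.3,interpolation=2))
E
```

```text
red [447.01136364 259.46085859] [431 244  33  32 792] [ 0.50020036 -0.51797268  0.136     ]
blue [404.09681698 279.85278515] [389 265  31  32 754] [ 0.45613124 -0.43083194  0.136     ]
yellow [392.77072539 204.58290155] [378 189  31  32 772] [ 0.61133804 -0.40699342  0.136     ]
b [439.04363002 213.16055846] [426 200  27  27 573] [ 0.59607871 -0.50253132  0.136     ]
d [371.32214765 244.94295302] [358 232  28  27 596] [ 0.52556036 -0.36379035  0.136     ]
axis [ 0.53767221 -0.44474966] [ 0.53786174 -0.44442394] [ 0.00025419  0.00072021  0.00077794  0.00015862 -0.00013971]
red -117.10108136768643
blue 170.31388156142648
yellow 27.136683477074506
b -44.691876028551654
d 98.50858714780172
top [358 284  13  14 121] ptr 137.83173997368928 0.14407813641905118 0.11373604777528903 137.6115385103378
scene [301 327  15   9 113] ptr 138.54379728613858 0.14286854792366624 0.11454489361746696 137.70805666739147
top 0.58 [401.1, 221.6, 431.9, 248.0] [ 0.53646623 -0.44286279] 63.23822363679158
scene 0.78 [372.7, 245.5, 392.7, 276.5] [ 0.52568155 -0.45584472] 52.38750813369807
```

View pics/c.png

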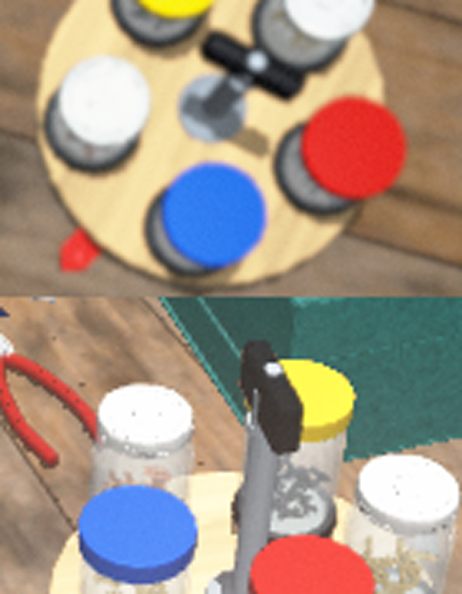

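The crop confirms the geometry. The five lids fit the 82 mm ring to within 1 mm, and the two views give the pointer at 137.8° to 138.5°. Red is at -117.2°, so the turn is about -105°. Before moving I check clearances along the way: hose, grinder and cabinet.

Run:
```python
from h import *
def proj(c,X):
    K,p,M=cam(c);d=M.T@(X-p);w=K@(d*[1,-1,-1]);return w[:2]/w[2]
im=cv2.imread("pics/scene0.png")
for n,u,v,col in [("hose1",10,240,(0,255,0)),("hose2",45,100,(255,0,0)),("hose3",50,15,(0,255,255)),("grind",125,110,(255,0,255)),("box",272,100,(255,255,0)),("shelf",350,108,(255,255,255)),("cart",100,435,(0,128,255))]:
    for z in np.arange(0,.85,.1):
        X=ray("top",u,v,z);p=proj("scene",X)
        if 0<=p[0]<640 and 0<=p[1]<480:
            cv2.circle(im,tuple(int(a) for a in p),2,col,-1);cv2.putText(im,str(int(round(z*10))),(int(p[0])+3,int(p[1])),0,.3,col,1)
    print(n,np.round(ray("top",u,v,0),2),np.round(ray("top",u,v,.3),2),np.round(ray("top",u,v,.6),2))
cv2.imwrite("pics/chk.png",im)
```

```text
hose1 [0.54 0.44 0.  ] [0.49 0.28 0.3 ] [0.44 0.11 0.6 ]
hose2 [0.87 0.4  0.  ] [0.75 0.25 0.3 ] [0.62 0.09 0.6 ]
hose3 [1.1  0.42 0.  ] [0.91 0.26 0.3 ] [0.73 0.1  0.6 ]
grind [0.86 0.21 0.  ] [0.73 0.1  0.3 ] [ 0.61 -0.01  0.6 ]
box [ 0.89 -0.13  0.  ] [ 0.76 -0.16  0.3 ] [ 0.63 -0.19  0.6 ]
shelf [ 0.88 -0.32  0.  ] [ 0.75 -0.31  0.3 ] [ 0.62 -0.29  0.6 ]
cart [0.12 0.2  0.  ] [0.17 0.09 0.3 ] [ 0.22 -0.02  0.6 ]
```

View pics/chk.png

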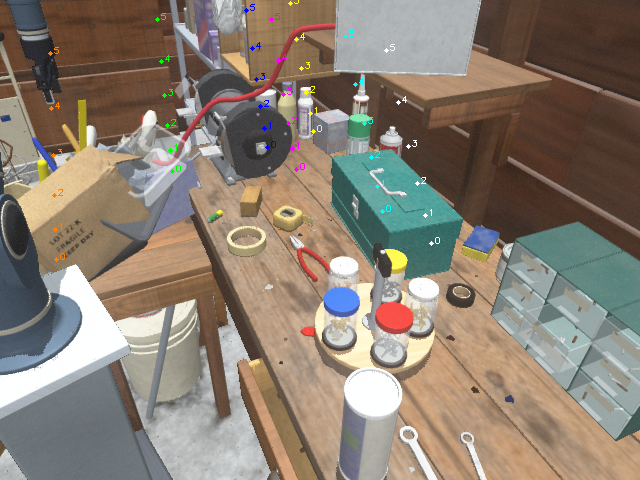

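The hose and grinder lie low or at x > 0.7. The cabinet hangs at about (0.70, -0.17, z ≥ 0.43). I will go up, pull in to a radius of about 0.52, swing clockwise, then extend to the carousel.

Call:
arm_command(
  moves=[
    {"dz": -1},
    {"dz": -1},
    {"dz": -1},
    {"dz": -1},
    {"dy": -1},
    {"dy": -1},
    {"dy": -1},
    {"dy": -1},
    {"dx": -1, "dy": -0.04, "rz": 0.05},
    {"dx": -1, "dy": -0.04, "rz": 0.05},
    {"dx": -1, "dy": -0.04, "rz": 0.05},
    {"dx": -1, "dy": -0.04, "rz": 0.05},
    {"dx": -1, "dy": -0.04, "rz": 0.05},
    {"dx": -1, "dy": -0.04, "rz": 0.05},
    {"dx": -1, "dy": -0.04, "rz": 0.05},
    {"dx": -1, "dy": -0.04, "rz": 0.05},
  ],
)

```text
validation failed for argument at $.mo...
```

Call:
arm_command(
  moves=[
    {"dx": 0, "dy": 0, "dz": -1, "rx": 0, "ry": 0, "rz": 0, "jaw": 100},
    {"dx": 0, "dy": 0, "dz": -1, "rx": 0, "ry": 0, "rz": 0, "jaw": 100},
    {"dx": 0, "dy": 0, "dz": -1, "rx": 0, "ry": 0, "rz": 0, "jaw": 100},
    {"dx": 0, "dy": 0, "dz": -1, "rx": 0, "ry": 0, "rz": 0, "jaw": 100},
    {"dx": 0, "dy": -1, "dz": 0, "rx": 0, "ry": 0, "rz": 0, "jaw": 100},
    {"dx": 0, "dy": -1, "dz": 0, "rx": 0, "ry": 0, "rz": 0, "jaw": 100},
    {"dx": 0, "dy": -1, "dz": 0, "rx": 0, "ry": 0, "rz": 0, "jaw": 100},
    {"dx": 0, "dy": -1, "dz": 0, "rx": 0, "ry": 0, "rz": 0, "jaw": 100},
    {"dx": -1, "dy": -0.04, "dz": 0, "rx": 0, "ry": 0, "rz": 0.05, "jaw": 100},
    {"dx": -1, "dy": -0.04, "dz": 0, "rx": 0, "ry": 0, "rz": 0.05, "jaw": 100},
    {"dx": -1, "dy": -0.04, "dz": 0, "rx": 0, "ry": 0, "rz": 0.05, "jaw": 100},
    {"dx": -1, "dy": -0.04, "dz": 0, "rx": 0, "ry": 0, "rz": 0.05, "jaw": 100},
  ],
)

```text
t: 2.2
eef_pos: [0.358, 0.3697, 0.3915]
ee_rot: [0.0, 0.377, 0.926, 0.0]
force: [-0.8, 0.4, -0.1]
grip_width: 0.0859
```

Call:
arm_command(
  moves=[
    {"dx": -1, "dy": -0.04, "dz": 0, "rx": 0, "ry": 0, "rz": 0.05, "jaw": 100},
    {"dx": -1, "dy": -0.04, "dz": 0, "rx": 0, "ry": 0, "rz": 0.05, "jaw": 100},
    {"dx": -1, "dy": -0.04, "dz": 0, "rx": 0, "ry": 0, "rz": 0.05, "jaw": 100},
    {"dx": -1, "dy": -0.04, "dz": 0, "rx": 0, "ry": 0, "rz": 0.05, "jaw": 100},
    {"dx": -1, "dy": -0.04, "dz": 0, "rx": 0, "ry": 0, "rz": 0.05, "jaw": 100},
    {"dx": -1, "dy": -0.04, "dz": 0, "rx": 0, "ry": 0, "rz": 0.05, "jaw": 100},
    {"dx": -1, "dy": -0.04, "dz": 0, "rx": 0, "ry": 0, "rz": 0.05, "jaw": 100},
    {"dx": -1, "dy": -0.04, "dz": 0, "rx": 0, "ry": 0, "rz": 0.05, "jaw": 100},
    {"dx": -1, "dy": -0.04, "dz": 0, "rx": 0, "ry": 0, "rz": 0.05, "jaw": 100},
    {"dx": -1, "dy": -0.04, "dz": 0, "rx": 0, "ry": 0, "rz": 0.05, "jaw": 100},
    {"dx": -1, "dy": -0.04, "dz": 0, "rx": 0, "ry": 0, "rz": 0.05, "jaw": 100},
    {"dx": -1, "dy": -0.04, "dz": 0, "rx": 0, "ry": 0, "rz": 0.05, "jaw": 100},
    {"dx": -1, "dy": -0.04, "dz": 0, "rx": 0, "ry": 0, "rz": 0.05, "jaw": 100},
    {"dx": -1, "dy": -0.04, "dz": 0, "rx": 0, "ry": 0, "rz": 0.05, "jaw": 100},
    {"dx": -1, "dy": -0.04, "dz": 0, "rx": 0, "ry": 0, "rz": 0.05, "jaw": 100},
    {"dx": -1, "dy": -0.04, "dz": 0, "rx": 0, "ry": 0, "rz": 0.05, "jaw": 100},
    {"dx": -1, "dy": -0.04, "dz": 0, "rx": 0, "ry": 0, "rz": 0.05, "jaw": 100},
    {"dx": -1, "dy": -0.04, "dz": 0, "rx": 0, "ry": 0, "rz": 0.05, "jaw": 100},
    {"dx": -1, "dy": -0.04, "dz": 0, "rx": 0, "ry": 0, "rz": 0.05, "jaw": 100},
  ],
)

```text
t: 4.58
eef_pos: [0.3936, -0.3216, 0.3914]
ee_rot: [0.0, 0.905, 0.425, 0.0]
force: [-0.6, 0.2, -0.3]
grip_width: 0.0853
```

Call:
arm_command(
  moves=[
    {"dx": -0.07, "dy": 0.95, "dz": 0, "rx": 0, "ry": 0, "rz": 0, "jaw": 100},
    {"dx": 0, "dy": 0.95, "dz": 0, "rx": 0, "ry": 0, "rz": 0, "jaw": 100},
    {"dx": 0, "dy": 0.95, "dz": 0, "rx": 0, "ry": 0, "rz": 0, "jaw": 100},
    {"dx": 0, "dy": 0.95, "dz": 0.4, "rx": 0, "ry": 0, "rz": 0, "jaw": 100},
    {"dx": 0, "dy": 0.94, "dz": 0.6, "rx": 0, "ry": 0, "rz": 0, "jaw": 100},
    {"dx": 0, "dy": 0, "dz": 1, "rx": 0, "ry": 0, "rz": -0.07, "jaw": 100},
    {"dx": 0, "dy": 0, "dz": 1, "rx": 0, "ry": 0, "rz": -0.07, "jaw": 100},
    {"dx": 0, "dy": 0, "dz": 0, "rx": 0, "ry": 0, "rz": 0, "jaw": 100},
  ],
)

```text
t: 5.58
eef_pos: [0.5379, -0.4418, 0.2679]
ee_rot: [-0.003, 0.853, 0.522, -0.001]
force: [-0.2, -0.1, 0.7]
grip_width: 0.0855
```

Run:
```python
from h import *
o=get_obs();print(o["eef_pos"],o["ee_rot"],o["q"],o["force"])
a=read_camera("top")[170:320,320:500];b=read_camera("scene")[170:320,290:470]
cv2.imwrite("pics/app.png",cv2.resize(np.concatenate([a,b],1),None,fx=2.2,fy=2.2,interpolation=2))
```

```text
[ 0.53787942 -0.44182925  0.26787537] [-3.36734368e-03  8.52973051e-01  5.21943408e-01 -8.45052929e-04] [ 0.16914479  0.55793774  0.72620012  1.4588463  -0.37612254  1.27441917
  0.45973259] [-0.1902891  -0.11249715  0.74039211]
```

View pics/app.png

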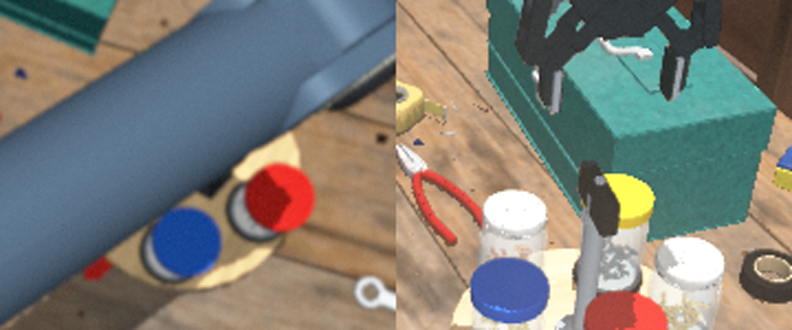

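The gripper stands over the handle, open and with its yaw aligned. Now I descend.

Call:
arm_command(
  moves=[
    {"dx": -0.07, "dy": 0.03, "dz": 0.5, "rx": 0, "ry": 0, "rz": 0, "jaw": 100},
    {"dx": 0, "dy": 0, "dz": 0.5, "rx": 0, "ry": 0, "rz": 0, "jaw": 100},
    {"dx": 0, "dy": 0, "dz": 0.5, "rx": 0, "ry": 0, "rz": 0, "jaw": 100},
    {"dx": 0, "dy": 0, "dz": 0.4, "rx": 0, "ry": 0, "rz": 0, "jaw": 100},
    {"dx": 0, "dy": 0, "dz": 0.4, "rx": 0, "ry": 0, "rz": 0, "jaw": 100},
    {"dx": 0, "dy": 0, "dz": 0, "rx": 0, "ry": 0, "rz": 0, "jaw": 100},
    {"dx": 0, "dy": 0, "dz": 0, "rx": 0, "ry": 0, "rz": 0, "jaw": 100},
  ],
)

```text
t: 6.55
eef_pos: [0.5387, -0.447, 0.1798]
ee_rot: [0.0, 0.853, 0.522, 0.0]
force: [0.5, 0.9, 0.9]
grip_width: 0.0851
```

Run:
```python
from h import *
o=get_obs();print(o["eef_pos"],o["ee_rot"],o["force"])
b=read_camera("scene")[170:380,270:480]
cv2.imwrite("pics/app2.png",cv2.resize(b,None,fx=2.5,fy=2.5,interpolation=2))
```

```text
[ 0.53872043 -0.44704417  0.17975681] [4.92209777e-04 8.52722932e-01 5.22363239e-01 7.43418696e-05] [0.50693603 0.86590699 0.92881088]
```

View pics/app2.png

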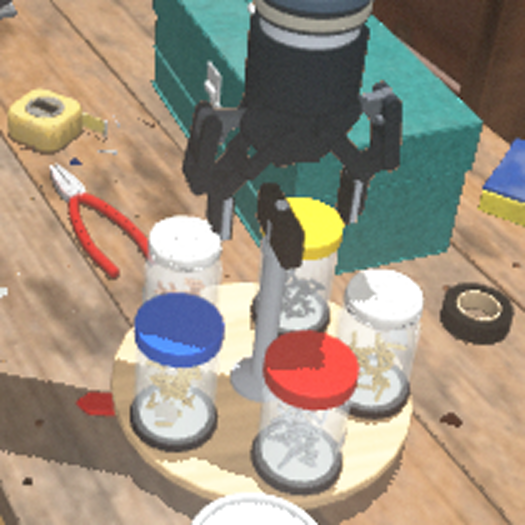

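The fingers straddle the bar with both jar rows clear. I make a small centring shift and close.

Call:
arm_command(
  moves=[
    {"dx": 0.04, "dy": -0.05, "dz": 0.1, "rx": 0, "ry": 0, "rz": 0, "jaw": 100},
    {"dx": 0, "dy": 0, "dz": 0, "rx": 0, "ry": 0, "rz": 0, "jaw": 0},
    {"dx": 0, "dy": 0, "dz": 0, "rx": 0, "ry": 0, "rz": 0, "jaw": 0},
    {"dx": 0, "dy": 0, "dz": 0, "rx": 0, "ry": 0, "rz": 0, "jaw": 0},
    {"dx": 0, "dy": 0, "dz": 0, "rx": 0, "ry": 0, "rz": 0, "jaw": 0},
    {"dx": 0, "dy": 0, "dz": 0, "rx": 0, "ry": 0, "rz": 0, "jaw": 0},
    {"dx": 0, "dy": 0, "dz": 0, "rx": 0, "ry": 0, "rz": 0, "jaw": 0},
    {"dx": 0, "dy": 0, "dz": 0, "rx": 0, "ry": 0, "rz": 0, "jaw": 0},
    {"dx": 0, "dy": 0, "dz": 0, "rx": 0, "ry": 0, "rz": 0, "jaw": 0},
    {"dx": 0, "dy": 0, "dz": 0, "rx": 0, "ry": 0, "rz": 0, "jaw": 0},
  ],
  force=40,
)

```text
t: 7.85
eef_pos: [0.5377, -0.4445, 0.1762]
ee_rot: [0.0, 0.853, 0.522, 0.0]
force: [-0.6, 1.1, 5.8]
grip_width: 0.0161
```

Gripped at 16.1 mm on the axis with low force. I turn clockwise about 75° first, then check.

Call:
arm_command(
  moves=[
    {"dx": 0, "dy": 0, "dz": 0, "rx": 0, "ry": 0, "rz": 0.03, "jaw": 0},
    {"dx": 0, "dy": 0, "dz": 0, "rx": 0, "ry": 0, "rz": 0.06, "jaw": 0},
    {"dx": 0, "dy": 0, "dz": 0, "rx": 0, "ry": 0, "rz": 0.06, "jaw": 0},
    {"dx": 0, "dy": 0, "dz": 0, "rx": 0, "ry": 0, "rz": 0.06, "jaw": 0},
    {"dx": 0, "dy": 0, "dz": 0, "rx": 0, "ry": 0, "rz": 0.06, "jaw": 0},
    {"dx": 0, "dy": 0, "dz": 0, "rx": 0, "ry": 0, "rz": 0.06, "jaw": 0},
    {"dx": 0, "dy": 0, "dz": 0, "rx": 0, "ry": 0, "rz": 0.06, "jaw": 0},
    {"dx": 0, "dy": 0, "dz": 0, "rx": 0, "ry": 0, "rz": 0.06, "jaw": 0},
    {"dx": 0, "dy": 0, "dz": 0, "rx": 0, "ry": 0, "rz": 0.06, "jaw": 0},
    {"dx": 0, "dy": 0, "dz": 0, "rx": 0, "ry": 0, "rz": 0.06, "jaw": 0},
    {"dx": 0, "dy": 0, "dz": 0, "rx": 0, "ry": 0, "rz": 0.06, "jaw": 0},
    {"dx": 0, "dy": 0, "dz": 0, "rx": 0, "ry": 0, "rz": 0.06, "jaw": 0},
    {"dx": 0, "dy": 0, "dz": 0, "rx": 0, "ry": 0, "rz": 0.06, "jaw": 0},
    {"dx": 0, "dy": 0, "dz": 0, "rx": 0, "ry": 0, "rz": 0.06, "jaw": 0},
    {"dx": 0, "dy": 0, "dz": 0, "rx": 0, "ry": 0, "rz": 0.06, "jaw": 0},
  ],
)

```text
t: 9.72
eef_pos: [0.5373, -0.4438, 0.1762]
ee_rot: [-0.001, 0.991, -0.135, -0.0]
force: [-2.4, 3.4, 7.3]
grip_width: 0.0163
```

```bash
python3 -c "
from station import *
o=get_obs();print(o['q'],o['eef_pos'],o['force'],o['wrist_torque'])"
```

```text
[ 0.02064503  0.75622608  1.02309424  1.57332211 -0.67928279  1.20487003
 -0.66485933] [ 0.53734424 -0.44377158  0.17620692] [-2.39265123  3.44926555  7.33845032] [0.6886776  0.46173841 0.10480857]
```

Call:
arm_command(
  moves=[
    {"dx": 0, "dy": 0, "dz": 0, "rx": 0, "ry": 0, "rz": 0.05, "jaw": 0},
    {"dx": 0, "dy": 0, "dz": 0, "rx": 0, "ry": 0, "rz": 0.05, "jaw": 0},
    {"dx": 0, "dy": 0, "dz": 0, "rx": 0, "ry": 0, "rz": 0.05, "jaw": 0},
    {"dx": 0, "dy": 0, "dz": 0, "rx": 0, "ry": 0, "rz": 0.05, "jaw": 0},
    {"dx": 0, "dy": 0, "dz": 0, "rx": 0, "ry": 0, "rz": 0.05, "jaw": 0},
    {"dx": 0, "dy": 0, "dz": 0, "rx": 0, "ry": 0, "rz": 0.03, "jaw": 0},
    {"dx": 0, "dy": 0, "dz": 0, "rx": 0, "ry": 0, "rz": 0.02, "jaw": 0},
    {"dx": 0, "dy": 0, "dz": 0, "rx": 0, "ry": 0, "rz": 0, "jaw": 0},
    {"dx": 0, "dy": 0, "dz": 0, "rx": 0, "ry": 0, "rz": 0, "jaw": 0},
    {"dx": 0, "dy": 0, "dz": 0, "rx": 0, "ry": 0, "rz": 0, "jaw": 0},
    {"dx": 0, "dy": 0, "dz": 0, "rx": 0, "ry": 0, "rz": 0, "jaw": 0},
  ],
)

```text
t: 11.1
eef_pos: [0.5375, -0.4435, 0.1762]
ee_rot: [-0.001, 0.933, -0.361, -0.0]
force: [-1.8, 4.2, 7.0]
grip_width: 0.0166
```

Run:
```python
from h import *
o=get_obs();print(o["eef_pos"],o["ee_rot"],o["force"],o["q"])
ax=np.array([.5377,-.4447]);V=[]
ptr=np.radians(137.9);fm=ax+.082*np.array([np.cos(ptr),np.sin(ptr)])
for c in("top","scene"):
    im=read_camera(c)
    for r in look_for("red_jar_lid",c)[:2]: print(c,r)
    cv2.imwrite(f"pics/{c}_e.png",im)
    V.append(im[170:320,320:500] if c=="top" else im[220:370,280:460])
    l=regions_of("red_jar_lid",c)
    K,p,M=cam(c);d=M.T@(np.append(fm,.136)-p);w=K@(d*[1,-1,-1]);print("front_mark px",w[:2]/w[2])
    b=(340,215,460,300) if c=="top" else (300,240,440,325)
    try:
        ce,s,m=blobs(im,(0,150,90),(8,255,255),b);W=ray(c,*ce,.136)[:2]-ax;print(c,ce,s,"r",np.hypot(*W),np.degrees(np.arctan2(W[1],W[0])),W+ax-fm)
    except Exception as e: print(e)
cv2.imwrite("pics/end.png",cv2.resize(np.concatenate(V,1),None,fx=2.2,fy=2.2,interpolation=2))
```

```text
[ 0.5375147  -0.44352524  0.17619487] [-1.01194048e-03  9.32671532e-01 -3.60725286e-01 -2.38763669e-04] [-1.79709992  4.15789271  7.01090779] [-0.02074762  0.81358213  1.12983647  1.57550245 -0.76538639  1.2538675
 -1.0685985 ]
top {'rect': [363.7, 254.6, 399.2, 288.3], 'p': 0.62}
front_mark px [383.82440128 269.05566366]
top [383.82068966 268.97241379] [368 255  32  30 725] r 0.0818805698666212 137.8159026853748 [1.69253071e-04 9.04402619e-06]
scene {'rect': [315.6, 269.9, 351.3, 330.1], 'p': 0.67}
scene {'rect': [312.4, 248.3, 435.6, 373.8], 'p': 0.54}
front_mark px [333.67505203 282.24144094]
scene [327.9077527  278.45142296] [ 300  248   51   51 1019] r 0.09340837148409462 131.70986888912043 [-0.00130808  0.01475657]
```

View pics/end.png

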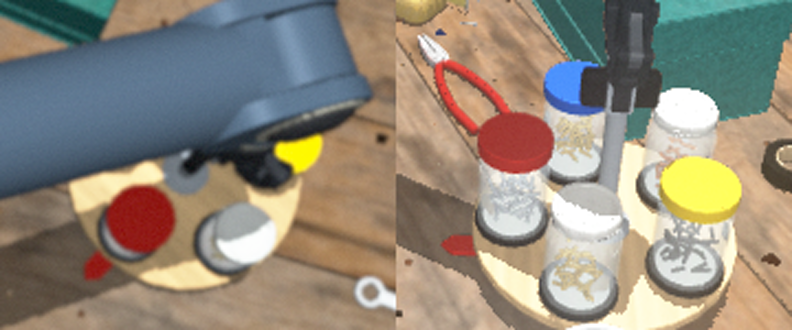

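The red lid stands on the pointer line. From the top it is at (383.8, 269.0) against the predicted front mark (383.8, 269.1). In the scene view it is at about (334, 282) against (333.7, 282.2). The scene blob number was contaminated by the pliers' red handle. The arm is at rest and gripping, so I hand in.

```bash
python3 -c "
from station import *
import numpy as np
o=get_obs();print(np.abs(o['qvel']).max(),o['grip_width'],o['t']);print(hand_in())"
```

```text
0.0009491375117950427 0.016126091368419675 11.4
the job is handed in; nothing more can be done
None
```

I gripped the black handle from above on the turning axis and turned the carousel about 105° clockwise. The red jar now stands at the pointer. I handed in at 11.4 s of the 58 s allowed, with the gripper still holding the handle.

**Last checks:**
- **Position:** In the top view the red lid's centre was within about 0.2 mm of its computed place over the pointer's line (137.8° against 137.9°). The scene view agreed by eye, to about a pixel.
- **Grip:** The fingers were closed to 16.1 mm on the 16 mm bar with a 40 N grip setting. The grasp point was about 3 mm above the bar's centre.
- **Stillness:** Every joint was under 0.001 rad/s, and the wrist force was about 8 N.
- **Surroundings:** I saw no contact with the jars. The pliers looked untouched in the last picture. I did not measure the tape measure or masking tape again, but the arm never went down near them.

**One disagreement:** the automatic colour measurement in the scene view was off by about 15 mm. The pliers' red handle fell inside its search box, so I disregarded that number.

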